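Level the instrument lathe with its levelling foot and hold the level down

TASK

Set the engineer's level lengthwise on the clear stretch of the lathe bed, then turn the knurled knob of the levelling foot until the bubble stands between the two lines. Then press the level firmly down on the bed with the fingers, with a push of about a kilogram, and finish while still pressing, with the bubble still between the lines, so that the reading holds while a colleague nips up the lock nut. Leave the other tools on the bench where they lie.

Things in the scene. Friction and masses are not known exactly. Their poses are not given: they have to be found in the camera images.
- level: engineer's level: dark steel block 120 mm long, 26 wide, 30 high, 0.55 kg, loose on the bench beside the lathe. A 48 x 18 mm window in the middle of its top shows the vial, sunk below the top face; the rims and the two 36 mm end parts of the top are solid. Origin at the centre of the underside; y along its length, x across, z up. Either way round on the bed will do
- bubble (a joint): bubble's place along the vial, m: 0 = middle, positive to the level's own +y end. The pale bubble is 12 mm long, the two black lines are 15 mm apart: within 1.5 mm of 0 it stands between them. It runs to the higher end, 2.5 mm per mrad of slope, at most 15.5 mm, and settles about 1.5 s after a move
- bed_mid (a point): middle of the clear stretch of the lathe's flat bed, on its top face 75 mm above the bench. Bed 46 mm wide; the clear stretch runs 90 mm to the bed's free end and 87 mm the other way to the headstock (up to 155 mm above the bench). y along the bed to the headstock, x across it away from the robot, z up
- foot_knob (a point): black knurled knob of the levelling foot, 39 mm across, on an upright screw 60 mm past the bed's free end; this point is on its axis, at grip height, 94 mm above the bench (knob 79 to 106 mm). Stays where left, friction 0.06 Nm. Each radian clockwise from above lifts this end and moves the bubble 4 mm towards it; anticlockwise lowers it.
- lathe: small 9 kg bench lathe on a dark sole plate 110 x 390 mm in a grey chip tray 190 x 460 mm with 12 mm lips; headstock at the left seen from the robot, levelling foot at the right. Stands on two fixed feet under the headstock and the levelling foot. Origin on the bench, 25 mm along +y from below bed_mid; axes as bed_mid
- dish: bystander: round aluminium dish of screws, 76 mm across, 20 mm high; origin at the centre of its underside
- driver: bystander: screwdriver 150 mm long lying on the bench; origin at its middle, underside
- brush: bystander: chip brush 160 mm long lying on the bench; origin at its middle, underside
- loupe: bystander: black eye loupe, 44 mm across, 34 mm high; origin at the centre of its underside
- oiler: bystander: amber oil bottle with brass cap and fine spout, 34 mm across, 94 mm high; origin at the centre of its underside
- cross_slide: bystander: aluminium cross slide with toolpost, 60 x 170 mm, 113 mm high; origin at the centre of its underside
- tailstock: bystander: tailstock with black handwheel, 44 x 127 mm, 96 mm high; origin at the centre of its underside
- collets: bystander: wooden rack of steel collets, 60 x 140 mm, 40 mm high; origin at the centre of its underside
Not all that is in view belongs to the job. Leave any green or purple look-alike of the level alone.

How it is judged (in metres and radians):
On the way, in this order (a step that is already met when the one before it is completed fails the run):
1. the level stands flat on the clear stretch of the bed, along it (x of level in the frame of bed_mid between -0.012 and 0.012 m and y of level in the frame of bed_mid between -0.032 and 0.028 m and z of level in the frame of bed_mid below 0.002 m and angle between the y axis of level and the y axis of bed_mid, either way round below 0.12 rad), for 0.3 s.
2. the foot is turned until the bed is level (within 1 mm per m) and the bubble of the level on it stands between the lines (z of level in the frame of bed_mid below 0.002 m and angle between lathe's own z axis and vertical below 0.001 rad and value of joint bubble between -0.002 and 0.002 m), for 0.5 s.
At the end, for the whole second after the job is handed in: Level flat on the bed (2 mm), within 12 mm of its middle line and about 30 mm of the clear stretch's middle, lengthwise within 7 degrees; bed level within 1 mrad, bubble within 2 mm of the middle; fingers pressing it: over 3 N on the level, 8 to 40 N (its 5 N weight included) on the bed (all of step 2 and x of level in the frame of bed_mid between -0.012 and 0.012 m and y of level in the frame of bed_mid between -0.032 and 0.028 m and angle between the y axis of level and the y axis of bed_mid, either way round below 0.12 rad and contact force between the fingers and level above 3 N and contact force between level and lathe between 8 and 40 N); the arm keeps its last pose, push and grip.
It fails at once if another tool on the bench is shifted by more than 30 mm (distance of any of dish, driver, brush, loupe, oiler, cross_slide, tailstock, collets from where it was at the start of the episode above 0.03 m).
It also fails if it takes over 72 s, if anything falls off the work surface, if the arm or the gripper's body presses on something with over 40 N, if the wrist force passes 120 N, or if a joint passes its speed limit or range.

ROBOT

A 6-joint arm with a two-finger parallel gripper is mounted at the origin on the work surface. World frame = base frame: x ahead of the robot, y to its left, z up, the work surface at z = 0. Lengths are in m, angles in degrees, forces in N, time in s.
With the tool pointing down it reaches from about 0.4 to 0.825 m from the base axis. Payload 7 kg.
Tool frame: the origin (TCP) lies at the very end of the fingers, on their centre line; the grasp point (between the pads) lies 19 mm behind it; x points along the fingers, y is the direction in which the jaws open and shut, and the axes are right-handed (so a half turn about x gives the same grasp; the last joint's range is limited). The gripper opens to 88 mm and grips with 3 to 60 N. Pads are 19 mm wide; open, the fingers measure 130 mm over their backs; the gripper's body (78 mm by 193 mm) begins 47 mm behind the grasp point.
Start: joints at [92.71, 20.546, 0.682, 0, -70.136, -16.507], TCP at [0.161, 0.655, 0.227] pointing down, gripper open.
Joint ranges: [-176.03, 176.03], [-82.01, 121.73], [-58.28, 71.71], [-173.87, 95.51], [-174.79, -0.11], [-173.66, 173.66]. Speed limits (degrees/s): [136.94, 136.94, 172.46, 180, 180, 180].

INTERFACE

Orientations are given as [roll, pitch, yaw] about the fixed x, y, z axes, in that order (R = Rz(yaw) Ry(pitch) Rx(roll)).
In Python, from plant import monitor, eyes, ticket gives the robot as it stands. The module is installed in compiled form; this text tells all that it offers.
- The arm moves only by the shell command python3 -m crank 'ROWS'. ROWS is JSON, a list of rows, each an object with "linear": the shift along the world's x, y, z in units of 60 mm (1.0 is 60 mm), a list of three; "rot": the turn, a rotation vector about the world's x, y, z in units of 5 degrees (1.0 is 5 degrees), a list of three; "hand": the opening, from 0 (shut) to 1 (fully open). In form: [{"linear": [tx, ty, tz], "rot": [ax, ay, az], "hand": hand}, ...]. A call has 1 to 20 rows; each row shifts and turns the pose as measured when the row begins; what a row does not reach is not made up. A row lasts 1/8 s, in which the tool goes at most 62.5 mm and 10.7 degrees, less where a joint would pass 70% of its speed; a pose out of reach is approached as far as the arm can. A call is refused whole if a number of a shift passes 1 or a number of a turn 1, either way. A call with a gripper value outside its range is refused whole. The fingers move at their own pace and stop on an object; the grip force is fixed at half the most. Time passes only in rows, so rows that do not move let the fingers close. It gives the time, the measured TCP pose, the force and the opening at its end, in the units of the state.
- monitor.get_obs(): the state, without advancing time (a new reading comes with each control period).
- eyes.snapshot(name): name is "scene" or "top" or "wrist"; returns a dict with "image" (480x640x3 uint8, red, green, blue), "depth" (480x640 float32, m along the optical axis (not along the pixel's ray), 0 where there is no reading), "K" (3x3 intrinsics, pixels), "camera_from_world" (4x4, takes a point from world to camera coordinates); the wrist camera has in their place "hand_eye" (4x4, takes a point from camera to tool coordinates, whose origin is the TCP and whose axes are the tool frame's). Camera axes: x right, y up, looking along -z (the intrinsics and any distortion apply to the point x, -y, -z); pixel columns grow to the right and rows downward; lengths in m; the calibration is good to about 2 mm. The wrist camera is an equidistant fisheye: a pixel r from the principal point sees the ray r / f radians off the axis. A picture is of the moment at which its call begins: read the wrist's pose just before it.
- ticket.close_job(): hands the job in, once; it reports no verdict.
The state is a dict: "clock": time; "joint_pos": joint angles; "qvel": joint speeds; "tau": joint torques, N m; "tool_pos": TCP position; "orientation": TCP orientation; "force": force on the tool from outside, world axes, zero at the start; "moment": the same for the moment, N m; "opening": finger opening in m.
Only numpy, scipy, OpenCV 4.12 (cv2) and the standard library are available. Lean on these libraries where they do the work, as an engineer would, in place of code of your own. Each camera call takes 0.05 s, during which the arm holds its last target.

## Working session

There is one attempt and no reset: what is moved stays moved. The work goes in short steps, Python scripts to look and compute and a shell command to move; the robot and the scene stay as the last step left them, time stands still between calls to the robot, and variables do not carry over. Pictures are saved under pics/ and viewed, and the job is handed in when it is done.

```bash
mkdir -p pics; cat > h.py <<'E'
import numpy as np, cv2
from plant import monitor, eyes, ticket
from scipy.spatial.transform import Rotation as R
def st():
    o=monitor.get_obs(); return o
def snap(n,f=None):
    o=monitor.get_obs(); s=eyes.snapshot(n); s['obs']=o
    if f: cv2.imwrite(f'pics/{f}.png',s['image'][:,:,::-1])
    return s
def cloud(s):
    K=s['K'];d=s['depth'];v,u=np.mgrid[:480,:640]
    P=np.stack([(u-K[0,2])/K[0,0]*d,-(v-K[1,2])/K[1,1]*d,-d],-1)
    T=np.linalg.inv(s['camera_from_world'])
    return P@T[:3,:3].T+T[:3,3]
E
python3 - <<'E'
from h import *
o=st();print(o)
for n in('scene','top','wrist'):
    s=snap(n,n+'0'); print(n,s['K'].tolist(),[k for k in s]); np.savez(n+'0.npz',**{k:v for k,v in s.items() if k!='obs'})
    if n!='wrist':print(np.round(np.linalg.inv(s['camera_from_world']),3))
    else: print(s['hand_eye'])
E
```

```text
{'clock': 0.0, 'joint_pos': array([ 9.27107038e+01,  2.05925936e+01,  6.32831361e-01, -2.21632987e-02,
       -7.01354303e+01, -1.65055692e+01]), 'qvel': array([ 0.08329297,  0.00194564, -0.097704  ,  0.08750545, -0.00233379,
       -0.02000943]), 'tau': array([ 6.94095743e-04, -5.82722998e+01,  2.93055189e+01,  6.99753240e+00,
        7.03173835e-03, -1.36252502e-04]), 'tool_pos': array([0.16086383, 0.65503517, 0.22559603]), 'orientation': array([ 94.16169088,  89.9025533 , -99.64072288]), 'force': array([ 0.08534932, -0.5531606 , -0.02145657]), 'moment': array([-0.03230177,  0.01933578,  0.03108041]), 'opening': 0.08735971490394001}
scene [[496.401588454748, 0.0, 315.42713155049745], [0.0, 496.401588454748, 228.30060395479916], [0.0, 0.0, 1.0]] ['image', 'depth', 'K', 'camera_from_world', 'obs']
[[-0.851 -0.27   0.45   1.157]
 [ 0.524 -0.472  0.709  0.968]
 [ 0.021  0.839  0.544  0.813]
 [ 0.     0.     0.     1.   ]]
top [[522.4163182566372, 0.0, 318.80084219838153], [0.0, 522.4163182566372, 238.1142144588125], [0.0, 0.0, 1.0]] ['image', 'depth', 'K', 'camera_from_world', 'obs']
[[ 0.023  0.994 -0.109  0.384]
 [-1.     0.021 -0.022  0.02 ]
 [-0.02   0.11   0.994  1.498]
 [ 0.     0.     0.     1.   ]]
wrist [[371.64829954431775, 0.0, 328.3013324841363], [0.0, 371.64829954431775, 242.2222197191446], [0.0, 0.0, 1.0]] ['image', 'depth', 'K', 'hand_eye', 'obs']
[[ 1.53048157e-04  2.46415880e-01 -9.69164171e-01 -1.57831197e-01]
 [ 9.99998141e-01 -1.90077074e-03 -3.25365126e-04 -2.10597300e-04]
 [-1.92233404e-03 -9.69162319e-01 -2.46415713e-01 -6.58106068e-02]
 [ 0.00000000e+00  0.00000000e+00  0.00000000e+00  1.00000000e+00]]
```

View pics/top0.png

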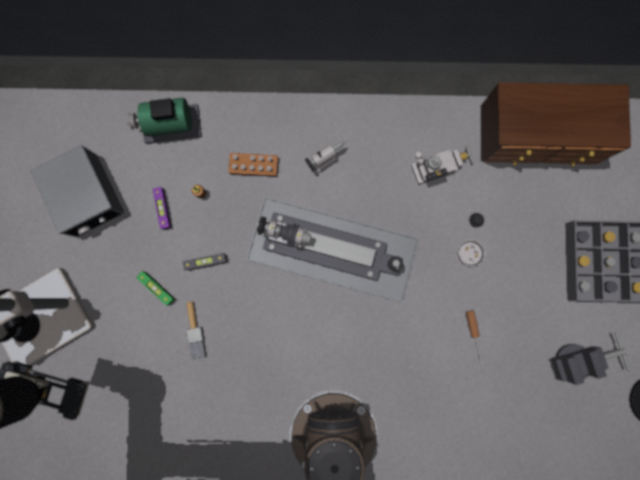

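View pics/scene0.png

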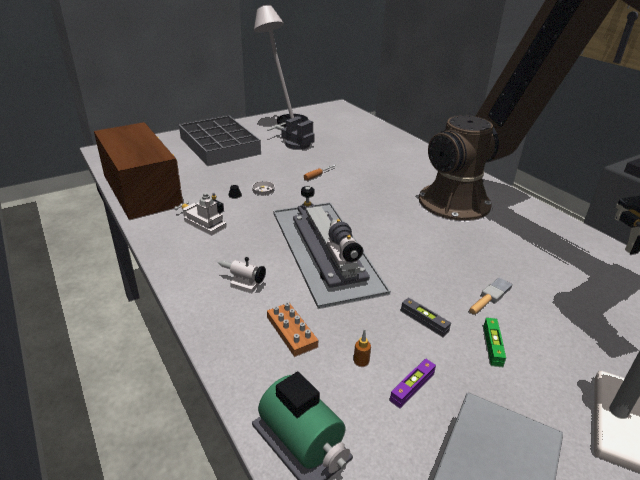

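View pics/wrist0.png

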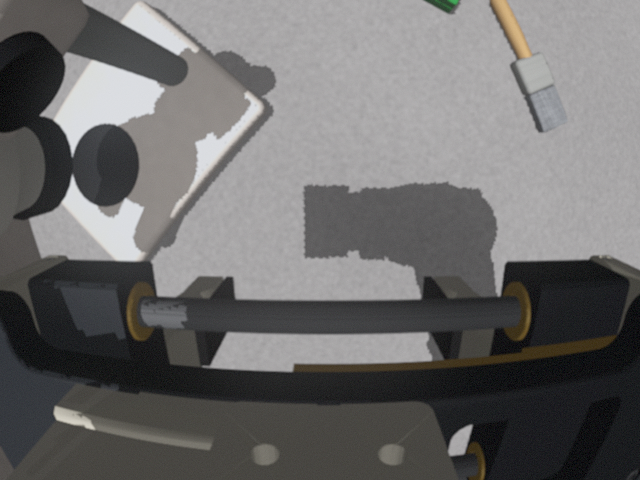

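The top view shows three candidates for the level: a dark one at (205,262), a green look-alike at (155,288) and a purple look-alike at (161,208). The dark one fits the description. The lathe's headstock is at (285,232), its bed runs right to about (378,250), and the knob is at (396,265).

```bash
python3 - <<'E'
from h import *
for n in('top','scene'):
    s=dict(np.load(n+'0.npz')); C=cloud(s); im=s['image'].astype(int)
    # level: top face points z .02-.04 near
    if n=='top':
        a,b=C[262,205],C[265,396]; print('rough',a,b,C[249,350],C[300,300])
    c0=C0=a
    m=(np.hypot(C[...,0]-a[0],C[...,1]-a[1])<.09)&(C[...,2]>.022)&(C[...,2]<.045)
    p=C[m]; r=cv2.minAreaRect((p[:,:2]*1000).astype(np.float32)); print(n,'level',m.sum(),r,np.median(p[:,2]),p[:,:2].mean(0))
    m=(np.hypot(C[...,0]-b[0],C[...,1]-b[1])<.035)&(C[...,2]>.098)&(C[...,2]<.115)
    p=C[m]; print('knob',m.sum(),p.mean(0),p.min(0),p.max(0), cv2.minEnclosingCircle((p[:,:2]*1000).astype(np.float32)))
    m=(np.hypot(C[...,0]-b[0],C[...,1]-b[1])<.30)&(C[...,2]>.068)&(C[...,2]<.082)&(im.min(-1)>120)
    p=C[m]; r=cv2.minAreaRect((p[:,:2]*1000).astype(np.float32)); print('bed',m.sum(),r,np.median(p[:,2]),p.mean(0))
s=dict(np.load('top0.npz'))
i=s['image'][:,:,::-1]
a=cv2.resize(i[240:285,175:235],(600,450),interpolation=3);cv2.imwrite('pics/crop_level.png',a)
a=cv2.resize(i[190:310,240:430],(760,480),interpolation=3);cv2.imwrite('pics/crop_lathe.png',a)
E
```

```text
rough [0.47096982 0.37372914 0.0273282 ] [ 0.46966409 -0.1558422   0.10261796] [ 0.512493   -0.03384213  0.07319445] [ 0.3701711   0.10343046 -0.0024578 ]
top level 367 ((472.87078857421875, 378.5909423828125), (26.623790740966797, 121.75785827636719), 12.796039581298828) 0.028698289086751982 [0.47243416 0.37830093]
knob 156 [ 0.47377247 -0.15398457  0.10415712] [ 0.45615548 -0.17209597  0.09820838] [ 0.49392363 -0.13667917  0.11022033] ((474.09808349609375, -153.76132202148438), 19.82792854309082)
bed 1031 ((577.5087890625, -122.81228637695312), (157.795166015625, 432.8203430175781), 28.183813095092773) 0.07411283670838142 [ 0.51225509 -0.01285189  0.07415724]
scene level 515 ((474.1903991699219, 378.46380615234375), (30.28409194946289, 120.70709228515625), 13.501713752746582) 0.028185859082926146 [0.47516939 0.38132243]
knob 80 [ 0.47944417 -0.15021828  0.10363829] [ 0.4579149  -0.16881108  0.098367  ] [ 0.49592271 -0.13420721  0.11121466] ((477.5311584472656, -153.01046752929688), 19.62244415283203)
bed 425 ((586.6610107421875, -128.35513305664062), (160.46835327148438, 381.93524169921875), 31.273853302001953) 0.07434139988656219 [ 0.51545462 -0.02626099  0.07432185]
```

View pics/crop_level.png

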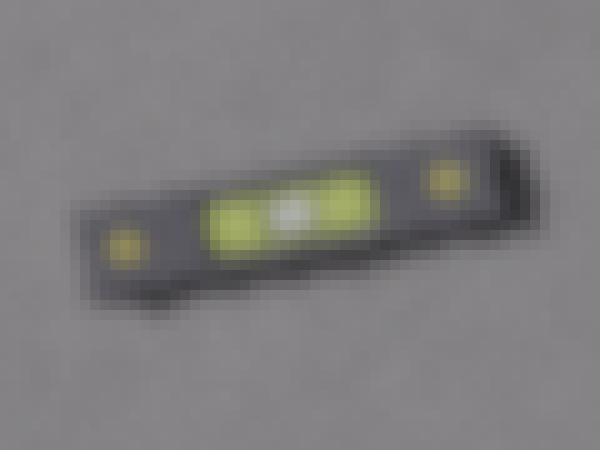

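View pics/crop_lathe.png

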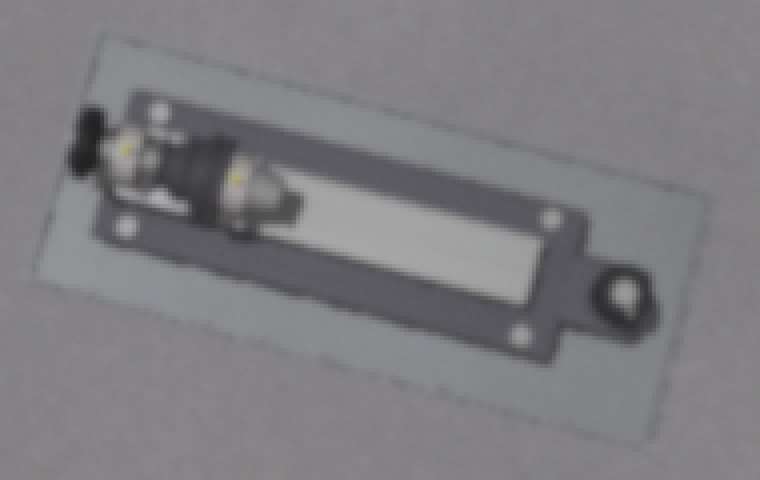

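```bash
python3 - <<'E'
from h import *
for n in('top','scene'):
    s=dict(np.load(n+'0.npz')); C=cloud(s); im=s['image'].astype(int)
    m=(np.hypot(C[...,0]-.4735,C[...,1]-.3785)<.075)&(C[...,2]>.024)&(C[...,2]<.045)
    p=C[m][:,:2]; w,V=np.linalg.eigh(np.cov(p.T)); d=V[:,1]*np.sign(V[1,1]); print(n,'level ang from +y (toward -x pos)',np.degrees(np.arctan2(-d[0],d[1])))
    m=(np.hypot(C[...,0]-.51,C[...,1]+.02)<.085)&(C[...,2]>.068)&(C[...,2]<.082)
    p=C[m]; p=p[np.abs(p[:,2]-np.median(p[:,2]))<.004]; r=cv2.minAreaRect((p[:,:2]*1000).astype(np.float32)); 
    w,V=np.linalg.eigh(np.cov(p[:,:2].T)); d=V[:,1]*np.sign(V[1,1])
    # refine direction: center vs position
    print('bed',m.sum(),r,p.mean(0),d,np.degrees(np.arctan2(-d[0],d[1])))
    m=(np.hypot(C[...,0]-.474,C[...,1]+.154)<.035)&(C[...,2]>.098)&(C[...,2]<.115)
    for ang in (0,):
        k=np.array([.4745,-.1537]); x=np.array([d[1],-d[0]]); q=p[:,:2]-k
        print(np.percentile(q@x,[1,50,99]),np.percentile(q@d,[1,99]), 'bed_mid by knob',k+.15*d, 'knob off bed line')
    # z profile along y
    for lo in np.arange(.05,.25,.02):
        t=q@d; mm=(t>lo)&(t<lo+.02)&(abs(q@x)<.06)
        if mm.sum()>3: print(round(lo,2),mm.sum(),np.percentile((q@x)[mm],[2,50,98]).round(4),p[mm,2].mean().round(4))
E
```

```text
top level ang from +y (toward -x pos) 12.724319158400727
bed 986 ((508.81475830078125, -16.982391357421875), (162.35870361328125, 46.09400177001953), 75.7381820678711) [ 0.50839188 -0.01795374  0.07404204] [0.24513882 0.96948799] -14.190037758863312
[-0.02299216 -0.0005867   0.02251033] [0.06130716 0.22044955] bed_mid by knob [ 0.51127082 -0.0082768 ] knob off bed line
0.05 51 [-0.0226 -0.0007  0.0211] 0.0744
0.07 104 [-0.0228 -0.0009  0.0217] 0.0739
0.09 110 [-0.0226 -0.0009  0.022 ] 0.0741
0.11 102 [-0.0224  0.0008  0.0219] 0.074
0.13 93 [-0.0229 -0.0003  0.0209] 0.0738
0.15 95 [-0.0217 -0.0011  0.0219] 0.0741
0.17 101 [-0.0225  0.001   0.0219] 0.0741
0.19 103 [-0.0222 -0.0011  0.0213] 0.0739
0.21 57 [-0.0212  0.0001  0.0202] 0.0742
scene level ang from +y (toward -x pos) 13.332522593573646
bed 454 ((510.8147277832031, -19.73876953125), (165.24977111816406, 49.851016998291016), 76.3145980834961) [ 0.51271014 -0.02593794  0.07406845] [0.32966728 0.94409718] -19.24858175195039
[-0.03167841 -0.00577039  0.01795263] [0.06009013 0.21934326] bed_mid by knob [ 0.52395009 -0.01208542] knob off bed line
0.05 33 [-0.0257 -0.0047  0.0198] 0.0735
0.07 59 [-0.0272 -0.0029  0.0185] 0.0741
0.09 58 [-0.0285 -0.0063  0.0162] 0.0739
0.11 60 [-0.0327 -0.0084  0.0131] 0.0743
0.13 70 [-0.0319 -0.0096  0.0125] 0.0741
0.15 58 [-0.0257 -0.0044  0.0114] 0.0741
0.17 47 [-0.0233 -0.0065  0.0104] 0.074
0.19 33 [-0.0162 -0.0031  0.0069] 0.0742
0.21 21 [-0.0116 -0.0028  0.0059] 0.0743
```

```bash
cat >> h.py <<'E'
def jaw(o):
    M=R.from_euler('xyz',o['orientation'],degrees=True).as_matrix()
    return M, np.degrees(np.arctan2(M[1,1],M[0,1]))
def go(tx,ty,tz,ang):
    o=st();M,a=jaw(o);da=(ang-a+90)%180-90
    # tilt fix
    tilt=np.degrees(np.cross(M[:,0],[0,0,-1]))
    print('t',o['clock'],'pos',o['tool_pos'].round(4),'jaw',a.round(2),'j6',o['joint_pos'][5].round(1),'F',o['force'].round(1),'open',round(o['opening'],4))
    print('shift units',((np.array([tx,ty,tz])-o['tool_pos'])/.06).round(3),'turn units z',round(da/5,3),'alt',round((da-180*np.sign(da))/5,2),'tilt fix units',(tilt/5).round(3))
E
python3 -c "
from h import *
print(jaw(st())[0].round(3)); go(.473,.3785,.10,12.9)"
```

```text
[[-0.    -0.239 -0.971]
 [-0.001 -0.971  0.239]
 [-1.     0.001 -0.   ]]
t 0.15 pos [0.161  0.6551 0.2258] jaw -103.8 j6 -16.5 F [ 0.4  0.1 -0.4] open 0.0876
shift units [ 5.201 -4.611 -2.097] turn units z -12.659 alt 23.34 tilt fix units [ 0.015 -0.002  0.   ]
```

```bash
python3 -m crank '[{"linear":[0.4,-0.355,-0.07],"rot":[0,0,-0.974],"hand":1},{"linear":[0.4,-0.355,-0.07],"rot":[0,0,-0.974],"hand":1},{"linear":[0.4,-0.355,-0.07],"rot":[0,0,-0.974],"hand":1},{"linear":[0.4,-0.355,-0.07],"rot":[0,0,-0.974],"hand":1},{"linear":[0.4,-0.355,-0.07],"rot":[0,0,-0.974],"hand":1},{"linear":[0.4,-0.355,-0.07],"rot":[0,0,-0.974],"hand":1},{"linear":[0.4,-0.355,-0.07],"rot":[0,0,-0.974],"hand":1},{"linear":[0.4,-0.355,-0.07],"rot":[0,0,-0.974],"hand":1},{"linear":[0.4,-0.355,-0.07],"rot":[0,0,-0.974],"hand":1},{"linear":[0.4,-0.355,-0.07],"rot":[0,0,-0.974],"hand":1},{"linear":[0.4,-0.355,-0.07],"rot":[0,0,-0.974],"hand":1},{"linear":[0.4,-0.355,-0.07],"rot":[0,0,-0.974],"hand":1},{"linear":[0.4,-0.355,-0.07],"rot":[0,0,-0.974],"hand":1}]'; python3 -c "
from h import *
go(.473,.3785,.10,12.9)"
```

```text
clock: 1.78
tool_pos: [0.4789, 0.3684, 0.1658]
orientation: [107.7, 89.6, -151.3]
force: [-0.4, 1.4, -0.9]
opening: 0.0878
t 1.775 pos [0.4789 0.3684 0.1658] jaw -168.98 j6 -44.8 F [-0.4  1.4 -0.9] open 0.0878
shift units [-0.098  0.169 -1.096] turn units z 0.376 alt -35.62 tilt fix units [ 0.04  -0.073  0.   ]
```

```bash
python3 -m crank '[{"linear":[-0.1,0.17,-0.5],"rot":[0.04,-0.07,0.37],"hand":1},{"linear":[0,0,0],"rot":[0,0,0],"hand":1}]'; python3 - <<'E'
from h import *
s=snap('wrist','w1'); np.savez('w1.npz',**{k:v for k,v in s.items() if k!='obs'},pos=s['obs']['tool_pos'],ori=s['obs']['orientation'])
go(.473,.3785,.10,12.9)
E
```

```text
clock: 2.02
tool_pos: [0.4743, 0.3764, 0.1346]
orientation: [132.1, 89.9, -125.2]
force: [0.8, 0.1, 0.2]
opening: 0.0875
t 2.075 pos [0.4753 0.3771 0.1364] jaw -167.37 j6 -44.3 F [ 0.3 -0.6  0.7] open 0.0877
shift units [-0.039  0.023 -0.606] turn units z 0.053 alt -35.95 tilt fix units [-0.007  0.016  0.   ]
```

View pics/w1.png

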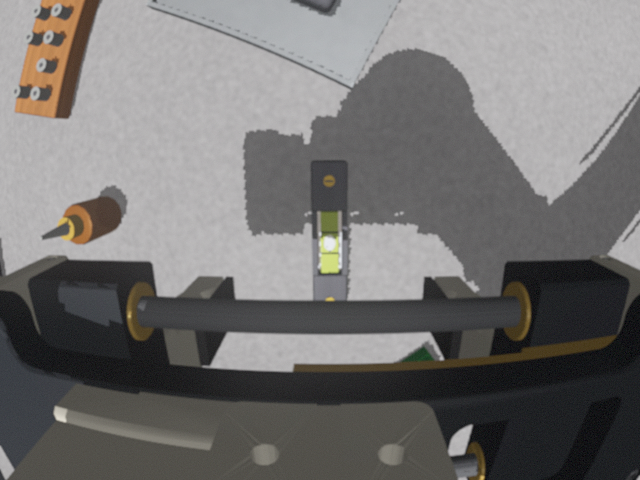

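The wrist view confirms the dark level: brass screws at (329,181) and (329,300), window centre about (330,242), lined up between the fingers.

```bash
cat >> h.py <<'E'
def wray(s,u,v):
    K=s['K'];x=(u-K[0,2])/K[0,0];y=(v-K[1,2])/K[1,1];th=np.hypot(x,y);q=np.sin(th)/max(th,1e-9)
    c=np.array([x*q,-y*q,-np.cos(th)]);H=s['hand_eye'];M=R.from_euler('xyz',s['obs']['orientation'],degrees=True).as_matrix()
    o=M@H[:3,3]+s['obs']['tool_pos'];return o,M@H[:3,:3]@c
def wpt(s,u,v,z):
    o,d=wray(s,u,v);return o+d*(z-o[2])/d[2]
E
python3 - <<'E'
from h import *
z=np.load('w1.npz');s={k:z[k] for k in z};s['obs']={'tool_pos':s['pos'],'orientation':s['ori']}
for u,v in((329,181),(329.5,300),(330,212),(330,274),(312,162),(347,162)): print((u,v),wpt(s,u,v,.03).round(4))
E
```

```text
(329, 181) [0.4832 0.3337 0.03  ]
(329.5, 300) [0.4629 0.4215 0.03  ]
(330, 212) [0.4776 0.3552 0.03  ]
(330, 274) [0.4672 0.4008 0.03  ]
(312, 162) [0.4978 0.3231 0.03  ]
(347, 162) [0.4739 0.3177 0.03  ]
```

```bash
python3 -m crank '[{"linear":[-0.04,0.02,-0.5],"rot":[0,0,0.05],"hand":1},{"linear":[0,0,-0.6],"rot":[0,0,0],"hand":1},{"linear":[0,0,-0.5],"rot":[0,0,0],"hand":1},{"linear":[0,0,-0.2],"rot":[0,0,0],"hand":1},{"linear":[0,0,0],"rot":[0,0,0],"hand":1}]'; python3 -c "
from h import *
go(.473,.378,.006,13)"
```

```text
clock: 2.7
tool_pos: [0.4758, 0.3827, 0.0331]
orientation: [-60.6, 89.3, 42.4]
force: [0.0, 0.8, -0.0]
opening: 0.0874
t 2.7 pos [0.4758 0.3827 0.0331] jaw -166.97 j6 -44.4 F [ 0.   0.8 -0. ] open 0.0874
shift units [-0.046 -0.078 -0.452] turn units z -0.006 alt 35.99 tilt fix units [-0.089  0.097  0.   ]
```

```bash
python3 -m crank '[{"linear":[-0.05,-0.08,-0.25],"rot":[-0.09,0.1,0],"hand":1},{"linear":[0,0,-0.15],"rot":[0,0,0],"hand":1},{"linear":[0,0,0],"rot":[0,0,0],"hand":1}]'; python3 -c "
from h import *
go(.473,.378,.006,13)"
```

```text
clock: 3.08
tool_pos: [0.4737, 0.379, 0.0103]
orientation: [-45.9, 89.8, 57.1]
force: [0.3, 0.1, 0.4]
opening: 0.0876
t 3.075 pos [0.4737 0.379  0.0103] jaw -166.94 j6 -44.0 F [0.3 0.1 0.4] open 0.0876
shift units [-0.011 -0.017 -0.072] turn units z -0.011 alt 35.99 tilt fix units [-0.029  0.019  0.   ]
```

```bash
python3 -m crank '[{"linear":[-0.01,-0.02,-0.06],"rot":[-0.03,0.02,0],"hand":1},{"linear":[0,0,0],"rot":[0,0,0],"hand":0},{"linear":[0,0,0],"rot":[0,0,0],"hand":0},{"linear":[0,0,0],"rot":[0,0,0],"hand":0},{"linear":[0,0,0],"rot":[0,0,0],"hand":0},{"linear":[0,0,0],"rot":[0,0,0],"hand":0},{"linear":[0,0,0],"rot":[0,0,0],"hand":0}]'; python3 -c "
from h import *
go(.473,.378,.006,13)"
```

```text
clock: 3.95
tool_pos: [0.4735, 0.3784, 0.0076]
orientation: [-52.7, 89.9, 50.4]
force: [0.2, -0.2, -0.3]
opening: 0.0332
t 3.95 pos [0.4735 0.3784 0.0076] jaw -166.93 j6 -44.0 F [ 0.2 -0.2 -0.3] open 0.0332
shift units [-0.009 -0.006 -0.027] turn units z -0.013 alt 35.99 tilt fix units [-0.013  0.011  0.   ]
```

```bash
python3 -m crank '[{"linear":[0,0,0],"rot":[0,0,0],"hand":0},{"linear":[0,0,0],"rot":[0,0,0],"hand":0},{"linear":[0,0,0.3],"rot":[0,0,0],"hand":0},{"linear":[0,0,0.6],"rot":[0,0,0],"hand":0},{"linear":[0,0,0.8],"rot":[0,0,0],"hand":0},{"linear":[0,0,0.8],"rot":[0,0,0],"hand":0},{"linear":[0,0,0.6],"rot":[0,0,0],"hand":0},{"linear":[0,0,0],"rot":[0,0,0],"hand":0}]'; python3 -c "
from h import *
go(.511,-.008,.19,-14.2)"
```

```text
clock: 4.95
tool_pos: [0.4688, 0.3735, 0.1926]
orientation: [118.7, 89.3, -138.4]
force: [0.8, -0.1, -5.6]
opening: 0.0257
t 4.95 pos [0.4688 0.3735 0.1926] jaw -167.09 j6 -44.1 F [ 0.8 -0.1 -5.6] open 0.0257
shift units [ 0.703 -6.359 -0.043] turn units z -5.422 alt 30.58 tilt fix units [ 0.092 -0.104  0.   ]
```

```bash
python3 -m crank '[{"linear":[0.055,-0.3,0.15],"rot":[0.09,-0.1,-0.4],"hand":0},{"linear":[0.055,-0.5,0.1],"rot":[0,0,-0.417],"hand":0},{"linear":[0.055,-0.5,0],"rot":[0,0,-0.417],"hand":0},{"linear":[0.055,-0.5,0],"rot":[0,0,-0.417],"hand":0},{"linear":[0.055,-0.5,0],"rot":[0,0,-0.417],"hand":0},{"linear":[0.055,-0.5,0],"rot":[0,0,-0.417],"hand":0},{"linear":[0.055,-0.5,0],"rot":[0,0,-0.417],"hand":0},{"linear":[0.055,-0.5,0],"rot":[0,0,-0.417],"hand":0},{"linear":[0.055,-0.5,0],"rot":[0,0,-0.417],"hand":0},{"linear":[0.055,-0.5,0],"rot":[0,0,-0.417],"hand":0},{"linear":[0.055,-0.5,0],"rot":[0,0,-0.417],"hand":0},{"linear":[0.055,-0.5,0],"rot":[0,0,-0.417],"hand":0},{"linear":[0.05,-0.3,0],"rot":[0,0,-0.417],"hand":0},{"linear":[0,0,0],"rot":[0,0,0],"hand":0}]'; python3 -c "
from h import *
s=snap('wrist','w2')
go(.511,-.008,.19,-14.2)"
```

```text
clock: 6.7
tool_pos: [0.4942, -0.0298, 0.1912]
orientation: [120.6, 88.0, -166.0]
force: [-0.7, 0.7, -5.5]
opening: 0.0256
t 6.75 pos [ 0.4941 -0.0292  0.1912] jaw 163.41 j6 -35.7 F [-0.9  0.  -5.2] open 0.0257
shift units [ 0.282  0.353 -0.019] turn units z 0.479 alt -35.52 tilt fix units [ 0.094 -0.384  0.   ]
```

View pics/w2.png

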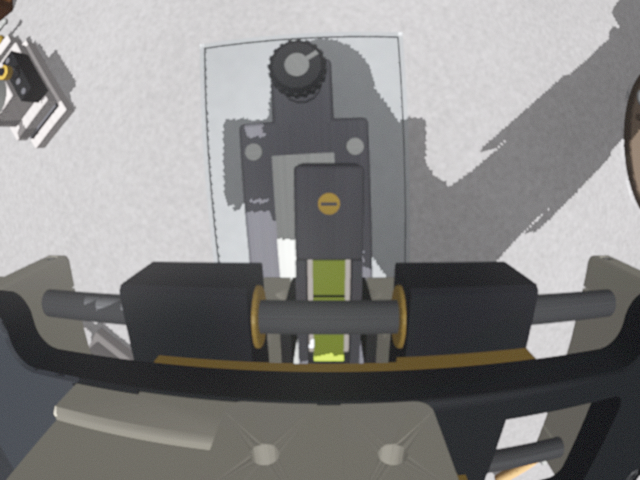

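```bash
python3 -m crank '[{"linear":[0.28,0.35,-0.1],"rot":[0.09,-0.38,0.48],"hand":0},{"linear":[0,0,-0.2],"rot":[0,0,0],"hand":0},{"linear":[0,0,0],"rot":[0,0,0],"hand":0}]'; python3 -c "
from h import *
s=snap('wrist','w3'); np.savez('w3.npz',**{k:v for k,v in s.items() if k!='obs'},pos=s['obs']['tool_pos'],ori=s['obs']['orientation'])
go(.511,-.008,.19,-14.2)"
```

```text
clock: 7.12
tool_pos: [0.5088, -0.0085, 0.1714]
orientation: [131.3, 89.9, -152.8]
force: [0.0, 0.4, -4.7]
opening: 0.0258
t 7.175 pos [ 0.5094 -0.0084  0.1721] jaw 165.84 j6 -35.4 F [-0.   0.3 -5.4] open 0.0257
shift units [0.026 0.007 0.298] turn units z -0.008 alt 35.99 tilt fix units [ 0.012 -0.01   0.   ]
```

View pics/w3.png

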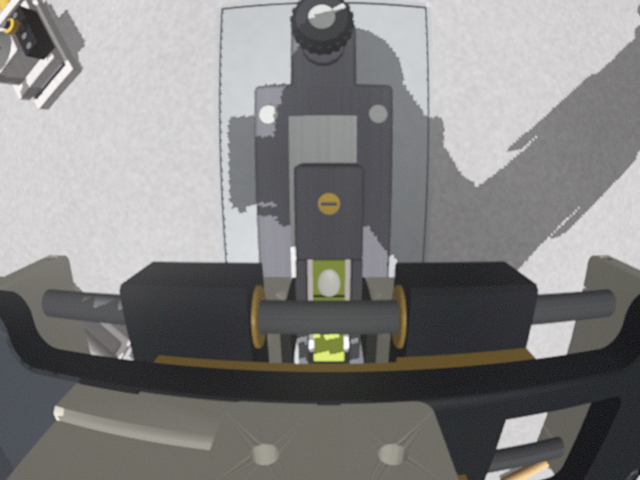

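```bash
python3 - <<'E'
from h import *
z=np.load('w3.npz');s={k:z[k] for k in z};s['obs']={'tool_pos':s['pos'],'orientation':s['ori']}
a=wpt(s,289,115,.075);b=wpt(s,357,115,.075);k=wpt(s,322,18,.106);print(a,b,np.linalg.norm(a-b),k)
d=np.array([.245,.9695,0]);print('bed_mid',(a+b)/2+.09*d,k+.15*d, 'lvl screw',wpt(s,329,204,.172-.0076+.03), s['pos'])
E
```

```text
[ 0.51225847 -0.10214399  0.075     ] [ 0.46769941 -0.09083887  0.075     ] 0.04597081078335944 [ 0.47600006 -0.15337854  0.106     ]
bed_mid [ 0.51202894 -0.00923643  0.075     ] [ 0.51275006 -0.00795354  0.106     ] lvl screw [ 0.4971707  -0.05283562  0.1944    ] [ 0.50875816 -0.00850556  0.17140138]
```

```bash
python3 -m crank '[{"linear":[0.04,0,-0.3],"rot":[0,0,0],"hand":0},{"linear":[0,0,-0.4],"rot":[0,0,0],"hand":0},{"linear":[0,0,-0.4],"rot":[0,0,0],"hand":0},{"linear":[0,0,0],"rot":[0,0,0],"hand":0},{"linear":[0,0,0],"rot":[0,0,0],"hand":0}]'; python3 -c "
from h import *
go(.512,-.009,.0826,-14.2)"
```

```text
clock: 7.8
tool_pos: [0.5129, -0.0086, 0.1077]
orientation: [-101.7, 89.9, -25.8]
force: [1.7, 0.1, -4.6]
opening: 0.0255
t 7.8 pos [ 0.5129 -0.0086  0.1077] jaw 165.88 j6 -35.3 F [ 1.7  0.1 -4.6] open 0.0255
shift units [-0.015 -0.006 -0.418] turn units z -0.015 alt 35.98 tilt fix units [0.013 0.027 0.   ]
```

```bash
python3 -m crank '[{"linear":[-0.01,0,-0.2],"rot":[0.01,0.02,0],"hand":0},{"linear":[0,0,-0.14],"rot":[0,0,0],"hand":0},{"linear":[0,0,0],"rot":[0,0,0],"hand":0}]'; python3 -c "
from h import *
go(.512,-.009,.0826,-14.2)"
```

```text
clock: 8.18
tool_pos: [0.5133, -0.0084, 0.0878]
orientation: [-64.7, 89.8, 11.2]
force: [0.5, -0.1, -4.2]
opening: 0.0257
t 8.175 pos [ 0.5133 -0.0084  0.0878] jaw 165.88 j6 -35.2 F [ 0.5 -0.1 -4.2] open 0.0257
shift units [-0.021 -0.01  -0.087] turn units z -0.017 alt 35.98 tilt fix units [-0.008  0.039  0.   ]
```

```bash
python3 -m crank '[{"linear":[-0.02,-0.01,-0.07],"rot":[0,0.04,0],"hand":0},{"linear":[0,0,0],"rot":[0,0,0],"hand":0}]'; python3 -c "
from h import *
go(.512,-.009,.0826,-14.2)"
```

```text
clock: 8.43
tool_pos: [0.5121, -0.009, 0.0835]
orientation: [29.6, 90.0, 105.5]
force: [-0.8, -0.7, -4.6]
opening: 0.0253
t 8.425 pos [ 0.5121 -0.009   0.0835] jaw 165.89 j6 -35.0 F [-0.8 -0.7 -4.6] open 0.0253
shift units [-0.002 -0.    -0.015] turn units z -0.018 alt 35.98 tilt fix units [-0.007 -0.002 -0.   ]
```

```bash
python3 -m crank '[{"linear":[0,0,-0.02],"rot":[0,0,0],"hand":0},{"linear":[0,0,0],"rot":[0,0,0],"hand":0}]';python3 -m crank '[{"linear":[0,0,-0.02],"rot":[0,0,0],"hand":0}]'
```

```text
clock: 8.68
tool_pos: [0.5124, -0.009, 0.0824]
orientation: [-12.9, 90.0, 63.0]
force: [-0.0, 0.5, -4.7]
opening: 0.0256
clock: 8.8
tool_pos: [0.5126, -0.009, 0.082]
orientation: [-41.3, 89.9, 34.6]
force: [-6.1, 1.4, 12.8]
opening: 0.0258
```

```bash
python3 -m crank '[{"linear":[0,0,0],"rot":[0,0,0],"hand":0.6},{"linear":[0,0,0],"rot":[0,0,0],"hand":0.6},{"linear":[0,0,0],"rot":[0,0,0],"hand":0.6},{"linear":[0,0,0],"rot":[0,0,0],"hand":0.6},{"linear":[0,0,0.3],"rot":[0,0,0],"hand":0.6},{"linear":[0,0,0.6],"rot":[0,0,0],"hand":0.6},{"linear":[0,0,0.5],"rot":[0,0,0],"hand":0.6},{"linear":[0,0,0],"rot":[0,0,0],"hand":0.6}]'; python3 -c "
from h import *
s=snap('wrist','w4'); np.savez('w4.npz',**{k:v for k,v in s.items() if k!='obs'},pos=s['obs']['tool_pos'],ori=s['obs']['orientation'])
go(.512,-.009,.19,-14.2)"
```

```text
clock: 9.8
tool_pos: [0.5142, -0.0088, 0.1696]
orientation: [-69.3, 89.8, 6.7]
force: [-0.5, -0.1, -0.6]
opening: 0.0529
t 9.85 pos [ 0.5133 -0.009   0.1683] jaw 165.95 j6 -35.0 F [ 0.1 -0.3 -0.9] open 0.0523
shift units [-0.022 -0.001  0.362] turn units z -0.03 alt 35.97 tilt fix units [-0.002  0.019  0.   ]
```

View pics/w4.png

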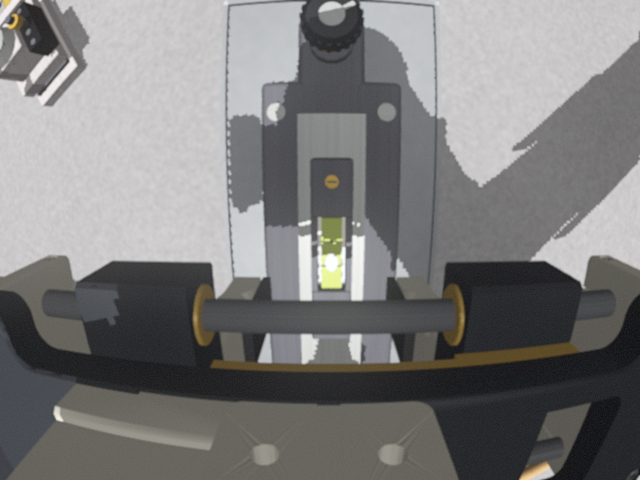

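```bash
python3 - <<'E'
from h import *
o=st()
s=snap('wrist'); i=s['image'][200:305,295:370,::-1]; cv2.imwrite('pics/c4.png',cv2.resize(i,None,fx=5,fy=5,interpolation=cv2.INTER_CUBIC))
for v in (181,216,290,262): print(v,wpt(s,331.5,v,.105).round(4))
E
```

```text
181 [ 0.5    -0.0541  0.105 ]
216 [ 0.5051 -0.0335  0.105 ]
290 [0.5165 0.013  0.105 ]
262 [ 0.512  -0.0052  0.105 ]
```

View pics/c4.png

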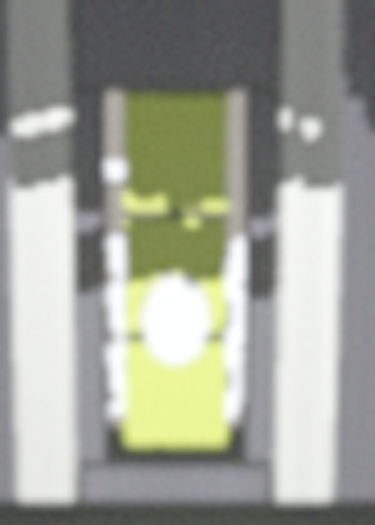

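The level sits centred on the bed. Lines at crop rows 212 and 338 and bubble centre at row 318 put the bubble about 5 mm towards the headstock. The foot end is low, so it needs about 1.28 rad (73°) clockwise. Next I move over the knob.

```bash
python3 -m crank '[{"linear":[-0.12,-0.45,0.05],"rot":[0,0,0],"hand":0.85},{"linear":[-0.16,-0.6,0],"rot":[0,0,0],"hand":0.85},{"linear":[-0.16,-0.6,0],"rot":[0,0,0],"hand":0.85},{"linear":[-0.16,-0.6,0],"rot":[0,0,0],"hand":0.85},{"linear":[0,0,0],"rot":[0,0,0],"hand":0.85}]'; python3 -c "
from h import *
s=snap('wrist','w5')
go(.475,-.154,.078,-14.2)"
```

```text
clock: 10.52
tool_pos: [0.4722, -0.1474, 0.1645]
orientation: [109.1, 89.4, -174.8]
force: [-0.1, 0.3, -0.9]
opening: 0.0742
t 10.575 pos [ 0.4726 -0.1466  0.1646] jaw 166.05 j6 -19.5 F [ 0.6 -0.2 -0.6] open 0.0747
shift units [ 0.04  -0.123 -1.443] turn units z -0.05 alt 35.95 tilt fix units [ 0.009 -0.108  0.   ]
```

View pics/w5.png

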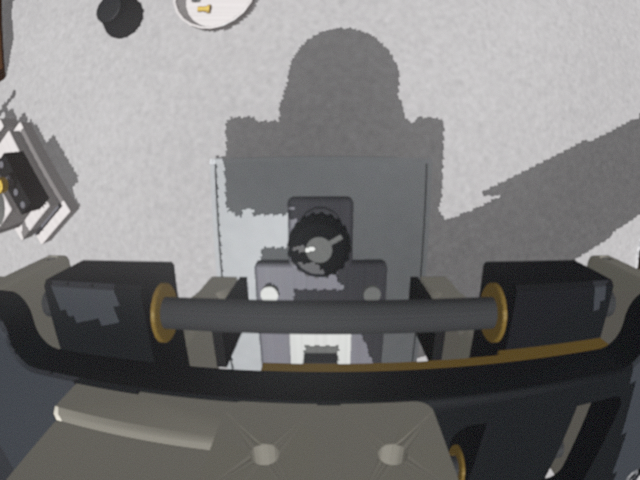

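```bash
python3 - <<'E'
from h import *
s=snap('wrist'); g=cv2.GaussianBlur(cv2.cvtColor(s['image'],cv2.COLOR_RGB2GRAY),(3,3),0)
for uv in((319,242),(289,243),(351,243)):print(wpt(s,*uv,.106))
E
```

```text
[ 0.47466698 -0.1584371   0.106     ]
[ 0.49238725 -0.16220499  0.106     ]
[ 0.45612378 -0.1531848   0.106     ]
```

```bash
python3 -m crank '[{"linear":[0.04,-0.12,-0.3],"rot":[0,-0.1,-0.05],"hand":0.85},{"linear":[0,0,-0.3],"rot":[0,0,0],"hand":0.85},{"linear":[0,0,0],"rot":[0,0,0],"hand":0.85}]'; python3 -c "
from h import *
go(.475,-.154,.078,-14.2)"
```

```text
clock: 11.0
tool_pos: [0.4763, -0.1512, 0.1271]
orientation: [148.9, 89.9, -135.1]
force: [-0.2, -0.1, 0.8]
opening: 0.0745
t 11.0 pos [ 0.4763 -0.1512  0.1271] jaw 165.99 j6 -19.0 F [-0.2 -0.1  0.8] open 0.0745
shift units [-0.021 -0.046 -0.819] turn units z -0.038 alt 35.96 tilt fix units [ 0.008 -0.008  0.   ]
```

```bash
python3 - <<'E'
from h import *
s=snap('wrist'); i=s['image'][200:320,240:400,::-1]; cv2.imwrite('pics/c6.png',cv2.resize(i,None,fx=4,fy=4,interpolation=cv2.INTER_CUBIC))
np.savez('w6.npz',**{k:v for k,v in s.items() if k!='obs'},pos=s['obs']['tool_pos'],ori=s['obs']['orientation'])
E
```

```text
(no output)
```

View pics/c6.png

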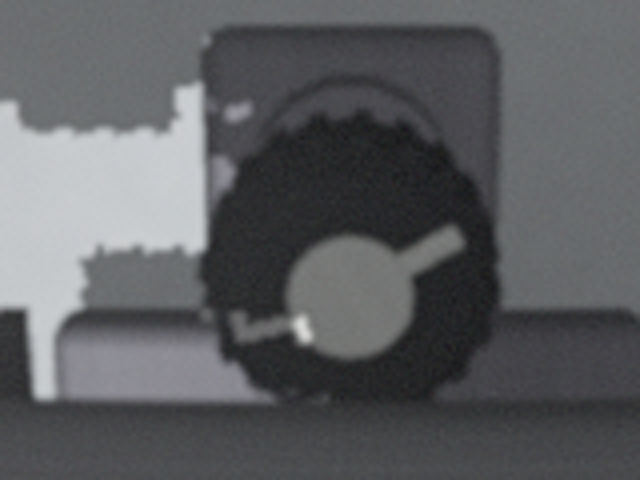

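```bash
python3 - <<'E'
from h import *
z=np.load('w6.npz');s={k:z[k] for k in z};s['obs']={'tool_pos':s['pos'],'orientation':s['ori']}
for h in(.104,.106,.108):print(wpt(s,327.5,274.2,h))
go(.475,-.1545,.078,-14.2)
E
```

```text
[ 0.47573626 -0.15388897  0.104     ]
[ 0.47556589 -0.15456254  0.106     ]
[ 0.47539553 -0.15523611  0.108     ]
t 11.05 pos [ 0.4769 -0.1513  0.128 ] jaw 166.01 j6 -19.0 F [-0.3 -0.2  0. ] open 0.0744
shift units [-0.031 -0.054 -0.833] turn units z -0.042 alt 35.96 tilt fix units [0.01  0.008 0.   ]
```

Knob axis is (0.4755, -0.1545), which agrees with bed_mid minus 150 mm.

```bash
python3 -m crank '[{"linear":[-0.02,-0.05,-0.3],"rot":[0,0,0],"hand":0.85},{"linear":[0,0,-0.3],"rot":[0,0,0],"hand":0.85},{"linear":[0,0,-0.18],"rot":[0,0,0],"hand":0.85},{"linear":[0,0,0],"rot":[0,0,0],"hand":0.85}]'; python3 -c "
from h import *
go(.4755,-.1545,.078,-14.2)"
```

```text
clock: 11.55
tool_pos: [0.4787, -0.1526, 0.083]
orientation: [-90.5, 89.7, -14.3]
force: [0.3, -0.4, -0.0]
opening: 0.0746
t 11.55 pos [ 0.4787 -0.1526  0.083 ] jaw 166.22 j6 -18.7 F [ 0.3 -0.4 -0. ] open 0.0746
shift units [-0.054 -0.031 -0.083] turn units z -0.084 alt 35.92 tilt fix units [0.016 0.061 0.   ]
```

```bash
python3 -m crank '[{"linear":[-0.05,-0.03,-0.05],"rot":[0.02,0.06,-0.08],"hand":0.85},{"linear":[0,0,0],"rot":[0,0,0],"hand":0.85},{"linear":[0,0,0],"rot":[0,0,0],"hand":0},{"linear":[0,0,0],"rot":[0,0,0],"hand":0},{"linear":[0,0,0],"rot":[0,0,0],"hand":0},{"linear":[0,0,0],"rot":[0,0,0],"hand":0},{"linear":[0,0,0],"rot":[0,0,0],"hand":0},{"linear":[0,0,0],"rot":[0,0,0],"hand":0}]'; python3 -c "
from h import *
go(.4755,-.1545,.078,-14.2)"
```

```text
clock: 12.55
tool_pos: [0.4762, -0.1544, 0.0819]
orientation: [-57.5, 89.9, 18.3]
force: [0.2, 0.6, 0.8]
opening: 0.0386
t 12.55 pos [ 0.4762 -0.1544  0.0819] jaw 165.8 j6 -18.7 F [0.2 0.6 0.8] open 0.0386
shift units [-0.012 -0.002 -0.065] turn units z -0.0 alt 36.0 tilt fix units [-0.007  0.022  0.   ]
```

```bash
python3 -m crank '[{"linear":[0,0,0],"rot":[0,0,-0.8],"hand":0},{"linear":[0,0,0],"rot":[0,0,-0.8],"hand":0},{"linear":[0,0,0],"rot":[0,0,-0.8],"hand":0},{"linear":[0,0,0],"rot":[0,0,-0.8],"hand":0},{"linear":[0,0,0],"rot":[0,0,-0.8],"hand":0},{"linear":[0,0,0],"rot":[0,0,0],"hand":0}]'; python3 -c "
from h import *
go(.4755,-.1545,.082,-14.2);print(st()['moment'])"
```

```text
clock: 13.3
tool_pos: [0.4764, -0.1544, 0.082]
orientation: [-72.8, 89.9, -17.5]
force: [-1.8, 0.2, 2.5]
opening: 0.0378
t 13.3 pos [ 0.4764 -0.1544  0.082 ] jaw 145.29 j6 -39.3 F [-1.8  0.2  2.5] open 0.0378
shift units [-0.016 -0.001 -0.001] turn units z 4.102 alt -31.9 tilt fix units [0.007 0.022 0.   ]
[ 0.53077075  0.46257854 -0.02119868]
```

```bash
python3 -m crank '[{"linear":[0,0,0],"rot":[0,0,-0.8],"hand":0},{"linear":[0,0,0],"rot":[0,0,-0.8],"hand":0},{"linear":[0,0,0],"rot":[0,0,-0.8],"hand":0},{"linear":[0,0,0],"rot":[0,0,-0.8],"hand":0},{"linear":[0,0,0],"rot":[0,0,-0.8],"hand":0},{"linear":[0,0,0],"rot":[0,0,-0.8],"hand":0},{"linear":[0,0,0],"rot":[0,0,-0.8],"hand":0},{"linear":[0,0,0],"rot":[0,0,-0.8],"hand":0},{"linear":[0,0,0],"rot":[0,0,-0.8],"hand":0},{"linear":[0,0,0],"rot":[0,0,-0.8],"hand":0},{"linear":[0,0,0],"rot":[0,0,-0.8],"hand":0},{"linear":[0,0,0],"rot":[0,0,-0.8],"hand":0},{"linear":[0,0,0],"rot":[0,0,-0.8],"hand":0},{"linear":[0,0,0],"rot":[0,0,0],"hand":0}]'; python3 -c "
from h import *
s=snap('top'); cv2.imwrite('pics/t6.png',cv2.resize(s['image'][215:285,300:410,::-1],None,fx=7,fy=7,interpolation=2))
s=snap('wrist','w7')
go(.4755,-.1545,.082,-14.2);print(st()['moment'])"
```

```text
clock: 15.05
tool_pos: [0.4767, -0.1547, 0.0825]
orientation: [-78.2, 89.9, -75.0]
force: [-1.1, 0.7, 1.7]
opening: 0.0385
t 15.15 pos [ 0.4767 -0.1548  0.0825] jaw 93.26 j6 -91.5 F [-0.9 -0.2  1.4] open 0.0385
shift units [-0.021  0.004 -0.008] turn units z 14.508 alt -21.49 tilt fix units [0.029 0.008 0.   ]
[ 0.61562201  0.44705668 -0.00809536]
```

View pics/t6.png

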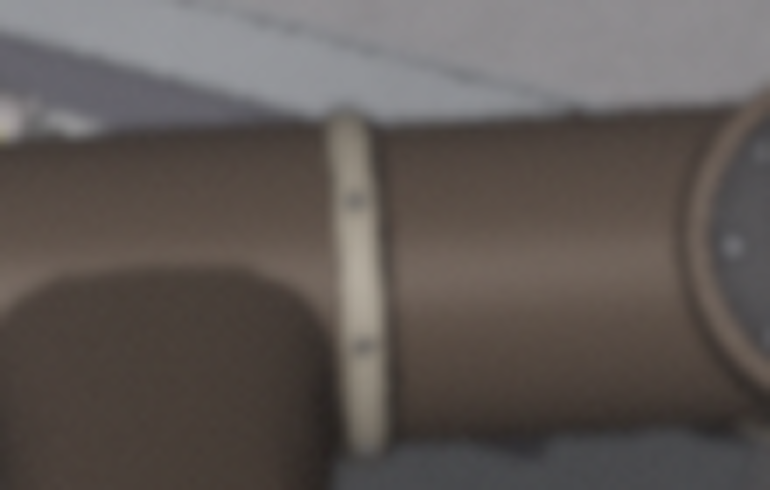

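View pics/w7.png

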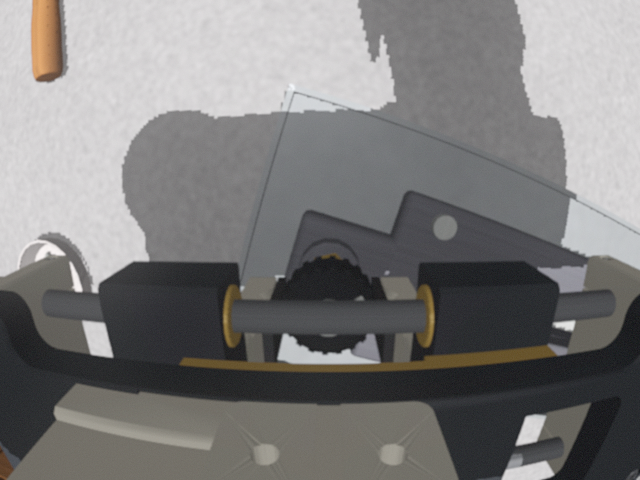

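```bash
python3 -m crank '[{"linear":[0,0,0],"rot":[0,0,0],"hand":0.8},{"linear":[0,0,0],"rot":[0,0,0],"hand":0.8},{"linear":[0,0,0],"rot":[0,0,0],"hand":0.8},{"linear":[0,0,0.3],"rot":[0,0,0],"hand":0.8},{"linear":[0,0,0.6],"rot":[0,0,0],"hand":0.8},{"linear":[0,0,0.7],"rot":[0,0,0],"hand":0.8},{"linear":[0.15,0.6,0],"rot":[0,0,-0.8],"hand":0.8},{"linear":[0.15,0.6,0],"rot":[0,0,-0.9],"hand":0.8},{"linear":[0.15,0.6,0],"rot":[0,0,-0.9],"hand":0.8},{"linear":[0.15,0.6,0],"rot":[0,0,-0.9],"hand":0.8},{"linear":[0,0,0],"rot":[0,0,0],"hand":0.8}]'; python3 -c "
from h import *
s=snap('wrist','w8')
go(.512,-.009,.17,75.8)"
```

```text
clock: 16.52
tool_pos: [0.5147, -0.0069, 0.1821]
orientation: [-17.9, 89.8, -32.5]
force: [-0.1, -0.4, -0.2]
opening: 0.0701
t 16.575 pos [ 0.5142 -0.0078  0.182 ] jaw 75.42 j6 -125.9 F [ 0.  -0.3  1. ] open 0.0701
shift units [-0.036 -0.021 -0.199] turn units z 0.075 alt -35.92 tilt fix units [0.026 0.032 0.   ]
```

View pics/w8.png

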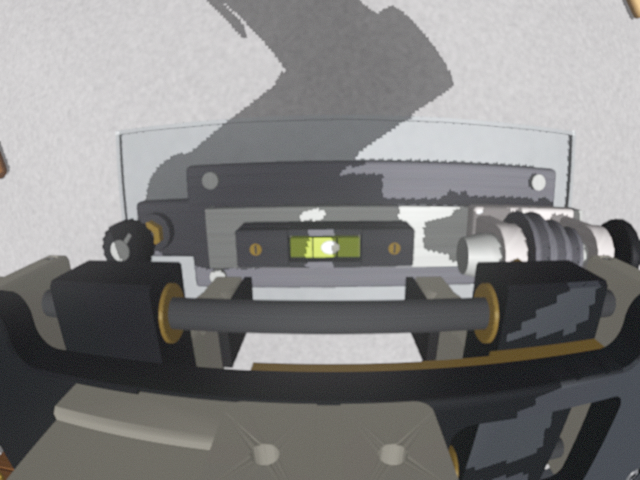

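```bash
cat > bub.py <<'E'
from h import *
import sys
s=snap('wrist'); u0,v0,u1,v1=map(int,sys.argv[2:6]); f=int(sys.argv[6]) if len(sys.argv)>6 else 6
cv2.imwrite(f'pics/{sys.argv[1]}.png',cv2.resize(s['image'][v0:v1,u0:u1,::-1],None,fx=f,fy=f,interpolation=cv2.INTER_CUBIC))
E
python3 bub.py c8 270 225 380 270 7
```

```text
(no output)
```

View pics/c8.png

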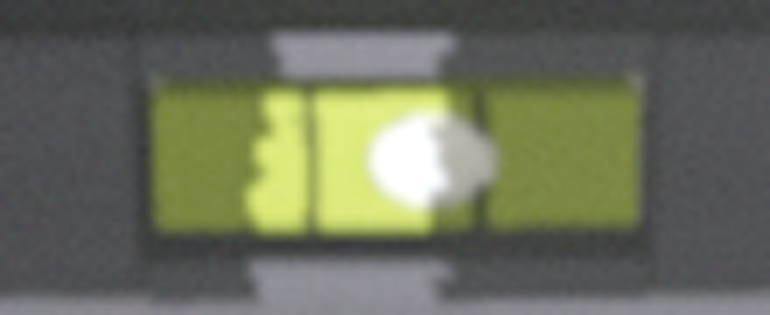

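```bash
python3 -m crank '[{"linear":[-0.03,-0.02,-0.18],"rot":[0.02,0.03,0.07],"hand":0.8},{"linear":[0,0,0],"rot":[0,0,0],"hand":0.8},{"linear":[0,0,0],"rot":[0,0,0],"hand":0.8},{"linear":[0,0,0],"rot":[0,0,0],"hand":0.8},{"linear":[0,0,0],"rot":[0,0,0],"hand":0.8},{"linear":[0,0,0],"rot":[0,0,0],"hand":0.8},{"linear":[0,0,0],"rot":[0,0,0],"hand":0.8},{"linear":[0,0,0],"rot":[0,0,0],"hand":0.8}]';python3 bub.py c9 270 225 380 280 7
```

```text
clock: 17.62
tool_pos: [0.5113, -0.0123, 0.1703]
orientation: [-120.2, 90.0, -134.6]
force: [0.1, -0.0, 0.5]
opening: 0.0702
```

View pics/c9.png

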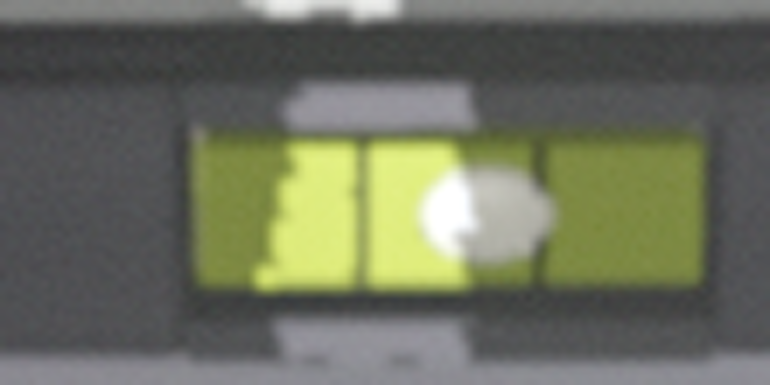

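Settled, the bubble is 3.1 mm towards the headstock, so the first look was taken before it had settled. It needs about 0.77 rad (44°) more clockwise.

```bash
python3 -m crank '[{"linear":[-0.15,-0.6,0],"rot":[0,0,0.9],"hand":0.85},{"linear":[-0.15,-0.6,0],"rot":[0,0,0.9],"hand":0.85},{"linear":[-0.15,-0.6,0],"rot":[0,0,0.9],"hand":0.85},{"linear":[-0.12,-0.4,0],"rot":[0,0,0.9],"hand":0.85},{"linear":[0,0,0],"rot":[0,0,0.9],"hand":0.85},{"linear":[0,0,0],"rot":[0,0,0.9],"hand":0.85},{"linear":[0,0,0],"rot":[0,0,0],"hand":0.85}]'; python3 -c "
from h import *
go(.476,-.1545,.08,105)"
```

```text
clock: 18.55
tool_pos: [0.476, -0.148, 0.1705]
orientation: [-66.5, 90.0, -52.9]
force: [-0.6, 0.7, 0.1]
opening: 0.0746
t 18.55 pos [ 0.476  -0.148   0.1705] jaw 103.54 j6 -81.9 F [-0.6  0.7  0.1] open 0.0746
shift units [-1.000e-03 -1.080e-01 -1.509e+00] turn units z 0.291 alt -35.71 tilt fix units [0.007 0.005 0.   ]
```

```bash
python3 -m crank '[{"linear":[0,-0.1,-0.3],"rot":[0,0,0],"hand":0.85},{"linear":[0,0,-0.4],"rot":[0,0,0],"hand":0.85},{"linear":[0,0,-0.4],"rot":[0,0,0],"hand":0.85},{"linear":[0,0,0],"rot":[0,0,0],"hand":0.85}]'; python3 -c "
from h import *
go(.476,-.1545,.08,105)"
```

```text
clock: 19.05
tool_pos: [0.4768, -0.1537, 0.1037]
orientation: [-28.4, 89.9, -15.2]
force: [-0.8, 0.3, 0.3]
opening: 0.0743
t 19.05 pos [ 0.4768 -0.1537  0.1037] jaw 103.16 j6 -81.6 F [-0.8  0.3  0.3] open 0.0743
shift units [-0.013 -0.013 -0.395] turn units z 0.369 alt -35.63 tilt fix units [0.008 0.028 0.   ]
```

```bash
python3 -m crank '[{"linear":[-0.01,-0.01,-0.2],"rot":[0.01,0.03,0],"hand":0.85},{"linear":[0,0,-0.14],"rot":[0,0,0],"hand":0.85},{"linear":[-0.01,-0.01,0],"rot":[0,0.02,0],"hand":0.85},{"linear":[0,0,0],"rot":[0,0,0],"hand":0},{"linear":[0,0,0],"rot":[0,0,0],"hand":0},{"linear":[0,0,0],"rot":[0,0,0],"hand":0},{"linear":[0,0,0],"rot":[0,0,0],"hand":0},{"linear":[0,0,0],"rot":[0,0,0],"hand":0},{"linear":[0,0,0],"rot":[0,0,0],"hand":0},{"linear":[0,0,0],"rot":[0,0,0],"hand":0}]'; python3 -c "
from h import *
go(.476,-.1545,.08,105)"
```

```text
clock: 20.3
tool_pos: [0.4776, -0.1545, 0.085]
orientation: [-2.1, 89.9, 11.0]
force: [-0.3, 0.6, 0.7]
opening: 0.0382
t 20.3 pos [ 0.4776 -0.1545  0.085 ] jaw 103.11 j6 -81.4 F [-0.3  0.6  0.7] open 0.0382
shift units [-0.026 -0.    -0.083] turn units z 0.378 alt -35.62 tilt fix units [-0.005  0.027  0.   ]
```

```bash
python3 -m crank '[{"linear":[0,0,0],"rot":[0,0,-0.8],"hand":0},{"linear":[0,0,0],"rot":[0,0,-0.8],"hand":0},{"linear":[0,0,0],"rot":[0,0,-0.8],"hand":0},{"linear":[0,0,0],"rot":[0,0,-0.8],"hand":0},{"linear":[0,0,0],"rot":[0,0,-0.8],"hand":0},{"linear":[0,0,0],"rot":[0,0,-0.8],"hand":0},{"linear":[0,0,0],"rot":[0,0,-0.8],"hand":0},{"linear":[0,0,0],"rot":[0,0,-0.8],"hand":0},{"linear":[0,0,0],"rot":[0,0,-0.8],"hand":0},{"linear":[0,0,0],"rot":[0,0,-0.8],"hand":0},{"linear":[0,0,0],"rot":[0,0,-0.8],"hand":0},{"linear":[0,0,0],"rot":[0,0,0],"hand":0}]'; python3 -c "
from h import *
go(.476,-.1545,.08,75.8)"
```

```text
clock: 21.8
tool_pos: [0.4774, -0.1555, 0.0854]
orientation: [-47.5, 89.8, -79.7]
force: [-0.8, 1.2, 0.4]
opening: 0.0382
t 21.8 pos [ 0.4774 -0.1555  0.0854] jaw 57.81 j6 -126.9 F [-0.8  1.2  0.4] open 0.0382
shift units [-0.024  0.017 -0.089] turn units z 3.598 alt -32.4 tilt fix units [0.031 0.006 0.   ]
```

```bash
python3 -m crank '[{"linear":[0,0,0],"rot":[0,0,0],"hand":0.8},{"linear":[0,0,0],"rot":[0,0,0],"hand":0.8},{"linear":[0,0,0],"rot":[0,0,0],"hand":0.8},{"linear":[0,0,0.3],"rot":[0,0,0],"hand":0.8},{"linear":[0,0,0.6],"rot":[0,0,0],"hand":0.8},{"linear":[0,0,0.5],"rot":[0,0,0],"hand":0.8},{"linear":[0.15,0.6,0],"rot":[0,0,0.9],"hand":0.8},{"linear":[0.15,0.6,0],"rot":[0,0,0.9],"hand":0.8},{"linear":[0.15,0.6,0],"rot":[0,0,0.9],"hand":0.8},{"linear":[0.12,0.5,0],"rot":[0,0,0.9],"hand":0.8},{"linear":[0,0,0],"rot":[0,0,0],"hand":0.8},{"linear":[0,0,0],"rot":[0,0,0],"hand":0.8},{"linear":[0,0,0],"rot":[0,0,0],"hand":0.8},{"linear":[0,0,0],"rot":[0,0,0],"hand":0.8},{"linear":[0,0,0],"rot":[0,0,0],"hand":0.8}]'; python3 bub.py w10 0 0 640 480 1;  python3 bub.py c10 270 225 380 280 7; python3 -c "
from h import *
go(.511,-.0105,.17,75.8)"
```

```text
clock: 23.68
tool_pos: [0.5114, -0.0164, 0.1724]
orientation: [-48.9, 89.8, -62.5]
force: [-1.4, -0.1, 0.0]
opening: 0.0702
t 23.775 pos [ 0.5115 -0.0163  0.1724] jaw 76.47 j6 -124.1 F [-0.2  0.4 -0.5] open 0.0702
shift units [-0.008  0.096 -0.04 ] turn units z -0.134 alt 35.87 tilt fix units [0.044 0.023 0.   ]
```

View pics/c10.png

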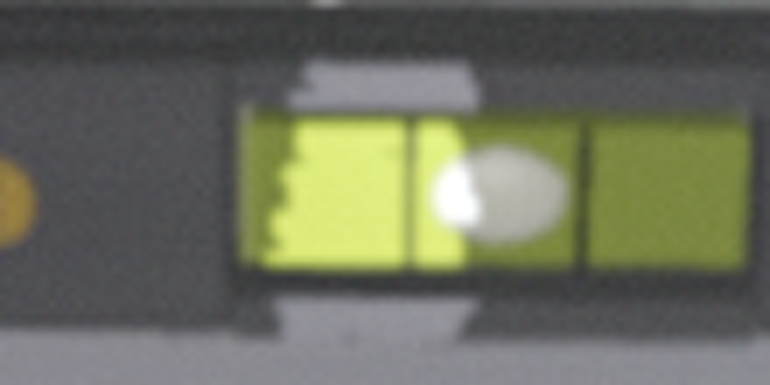

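View pics/w10.png

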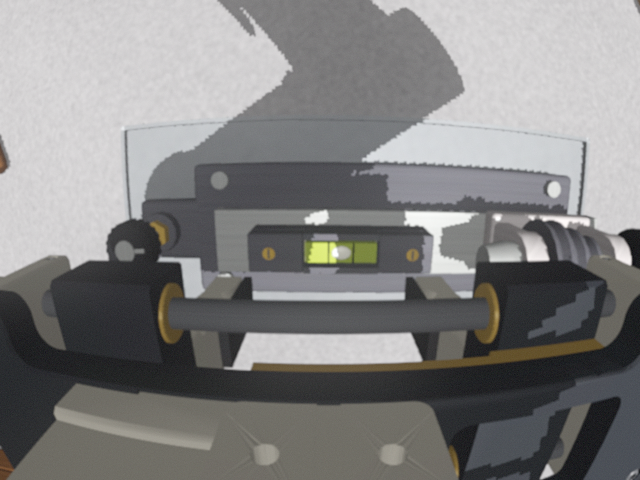

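Lines at 410 and 584, bubble centre at 501: the bubble is about 0.35 mm off the middle, so it stands between the lines. Now the press, with the fingers straddling the window.

```bash
python3 - <<'E'
from h import *
s=snap('wrist')
a=wpt(s,268.5,254,.105);b=wpt(s,412.5,255,.105);c=(a+b)/2;print(a,b,np.linalg.norm(a-b),c,np.degrees(np.arctan2(b[1]-a[1],b[0]-a[0])))
go(c[0],c[1],.125,75.8)
E
```

```text
[ 0.50187117 -0.052951    0.105     ] [0.5238804  0.03648266 0.105     ] 0.09210203038161938 [ 0.51287578 -0.00823417  0.105     ] 76.17449487582621
t 23.825 pos [ 0.5115 -0.0162  0.1724] jaw 76.48 j6 -124.1 F [ 0.6  0.3 -0.4] open 0.0703
shift units [ 0.022  0.132 -0.791] turn units z -0.136 alt 35.86 tilt fix units [0.044 0.023 0.   ]
```

```bash
python3 -m crank '[{"linear":[0.01,0.12,-0.25],"rot":[0.04,0.02,-0.1],"hand":0.69},{"linear":[0,0,-0.3],"rot":[0,0,0],"hand":0.69},{"linear":[0,0,-0.2],"rot":[0,0,0],"hand":0.69},{"linear":[0,0,0],"rot":[0,0,0],"hand":0.69}]'; python3 -c "
from h import *
go(.5122,-.0093,.107,75.9)"
```

```text
clock: 24.32
tool_pos: [0.5116, -0.008, 0.1238]
orientation: [-175.6, 89.9, 170.2]
force: [-0.8, -0.4, 0.2]
opening: 0.0603
t 24.325 pos [ 0.5116 -0.008   0.1238] jaw 75.88 j6 -125.2 F [-0.8 -0.4  0.2] open 0.0603
shift units [ 0.01  -0.022 -0.28 ] turn units z 0.004 alt -36.0 tilt fix units [-0.002 -0.012 -0.   ]
```

```bash
python3 -m crank '[{"linear":[0.01,-0.02,-0.14],"rot":[0,-0.01,0],"hand":0.69},{"linear":[0,0,-0.09],"rot":[0,0,0],"hand":0.69},{"linear":[0,0,0],"rot":[0,0,0],"hand":0.69}]'; python3 bub.py w11 0 0 640 480 1; python3 -c "
from h import *
go(.5122,-.0093,.105,75.9)"
```

```text
clock: 24.7
tool_pos: [0.5127, -0.0091, 0.1095]
orientation: [40.8, 90.0, 26.7]
force: [0.1, 0.3, -1.8]
opening: 0.0607
t 24.75 pos [ 0.5129 -0.009   0.1098] jaw 75.88 j6 -125.1 F [0.1 0.4 0.8] open 0.0606
shift units [-0.012 -0.004 -0.08 ] turn units z 0.004 alt -36.0 tilt fix units [-0.005  0.013  0.   ]
```

View pics/w11.png

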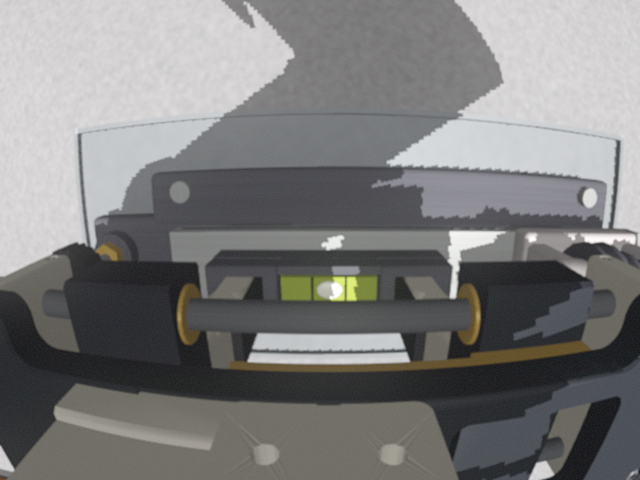

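The fingers stand over both solid ends. The window and bubble are in view, with the bubble at (330,290) and lines at about 312 and 347.

```bash
python3 -m crank '[{"linear":[0,0,-0.04],"rot":[0,0,0],"hand":0.69},{"linear":[0,0,0],"rot":[0,0,0],"hand":0.69}]';python3 -m crank '[{"linear":[0,0,-0.02],"rot":[0,0,0],"hand":0.69}]';python3 -m crank '[{"linear":[0,0,-0.01],"rot":[0,0,0],"hand":0.69}]'
```

```text
clock: 25.0
tool_pos: [0.5132, -0.009, 0.1077]
orientation: [32.6, 89.9, 18.4]
force: [-0.1, -0.1, 0.1]
opening: 0.0607
clock: 25.12
tool_pos: [0.5133, -0.0089, 0.1067]
orientation: [32.6, 89.9, 18.5]
force: [-0.6, -0.5, -0.4]
opening: 0.0605
clock: 25.25
tool_pos: [0.5134, -0.0089, 0.1061]
orientation: [33.7, 89.8, 19.6]
force: [0.2, -0.8, -0.3]
opening: 0.0606
```

```bash
python3 -m crank '[{"linear":[0,0,-0.01],"rot":[0,0,0],"hand":0.69}]';python3 -m crank '[{"linear":[-0.01,0,-0.01],"rot":[0,0.01,0],"hand":0.69}]';python3 -m crank '[{"linear":[0,0,-0.005],"rot":[0,0,0],"hand":0.69}]'
```

```text
clock: 25.38
tool_pos: [0.5134, -0.0089, 0.1055]
orientation: [32.9, 89.8, 18.7]
force: [-0.1, -0.7, 0.2]
opening: 0.0605
clock: 25.5
tool_pos: [0.5133, -0.0089, 0.1053]
orientation: [30.2, 89.8, 16.1]
force: [0.0, 0.4, 5.3]
opening: 0.0604
clock: 25.62
tool_pos: [0.5133, -0.0089, 0.1053]
orientation: [27.7, 89.8, 13.6]
force: [-2.4, 0.7, 3.6]
opening: 0.0604
```

```bash
python3 -m crank '[{"linear":[0,0,-0.012],"rot":[0,0,0],"hand":0.69}]';python3 -m crank '[{"linear":[0,0,-0.012],"rot":[0,0,0],"hand":0.69},{"linear":[0,0,-0.012],"rot":[0,0,0],"hand":0.69}]'
```

```text
clock: 25.75
tool_pos: [0.5134, -0.0089, 0.1053]
orientation: [24.6, 89.8, 10.6]
force: [-4.0, 2.0, 11.6]
opening: 0.0603
clock: 26.0
tool_pos: [0.5134, -0.0089, 0.1053]
orientation: [21.8, 89.8, 7.7]
force: [-2.8, 0.7, 9.4]
opening: 0.0601
```

```bash
python3 -m crank '[{"linear":[0,0,-0.012],"rot":[0,0,0],"hand":0.69},{"linear":[0,0,-0.012],"rot":[0,0,0],"hand":0.69},{"linear":[0,0,-0.012],"rot":[0,0,0],"hand":0.69},{"linear":[0,0,-0.012],"rot":[0,0,0],"hand":0.69},{"linear":[0,0,-0.012],"rot":[0,0,0],"hand":0.69},{"linear":[0,0,-0.012],"rot":[0,0,0],"hand":0.69},{"linear":[0,0,-0.012],"rot":[0,0,0],"hand":0.69},{"linear":[0,0,-0.012],"rot":[0,0,0],"hand":0.69},{"linear":[0,0,-0.012],"rot":[0,0,0],"hand":0.69},{"linear":[0,0,-0.012],"rot":[0,0,0],"hand":0.69},{"linear":[0,0,-0.012],"rot":[0,0,0],"hand":0.69},{"linear":[0,0,-0.012],"rot":[0,0,0],"hand":0.69}]'; python3 bub.py c12 260 250 400 310 5; python3 -c "
from h import *
for i in range(4):
  print(st()['force']);eyes.snapshot('top')"
```

```text
clock: 27.5
tool_pos: [0.5134, -0.0089, 0.1053]
orientation: [14.6, 89.6, 0.6]
force: [-3.0, 0.6, 9.2]
opening: 0.0607
[-4.07388921  0.88890591  8.86366002]
[-3.13923611  0.94025179  8.88275056]
[-3.09543421  0.65701401  9.8225075 ]
[-3.78650606  0.69256092 10.05939072]
```

View pics/c12.png

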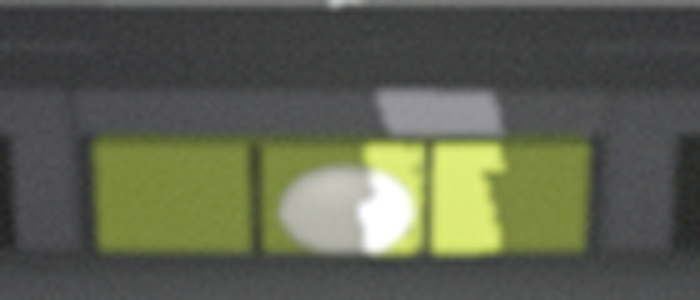

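```bash
python3 -c "
from h import *
print(ticket.close_job())
o=st();print(o['clock'],o['force'],o['tool_pos'])"; python3 bub.py c13 260 250 400 310 5
```

```text
the job is handed in; nothing more can be done
None
the job is handed in; nothing more can be done
the job is handed in; nothing more can be done
```

I set the dark level lengthwise on the clear stretch of the bed and turned the foot knob clockwise in two goes, about 72° then 45°. I then pressed on the level's two solid end parts with the open fingers, and handed in at about 28 s while still pressing.

**Last checks before handing in:**
- **Bubble:** it was about 0.5 mm from the middle, between the lines, and settled under the push.
- **Push:** it held steady at 9–10 N, so about 14–15 N on the bed with the level's own weight.
- **Level position:** measured just before pressing, it was within about 2 mm of the bed's middle and about 1° of its line. While pressing, the window still sat centred under the fingers.

**Checks that disagreed or could not be done:**
- **First bubble reading:** it showed 5 mm off because the bubble had not yet settled, so a second turn was needed.
- **Knob position:** one early measurement was 3–4 mm off the others, and I used the value the rest agreed on.
- **Sideways force:** about 3–4 N also showed at the wrist while pressing.
- **After handing in:** the last picture was refused, so I have no look at the final second.
- **Other tools:** I did not re-measure them; the arm never went down near them.

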